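Demagnetise the hex couplings under the hinged cover

ROBOT

A 6-joint arm with a two-finger parallel gripper is mounted at the origin on the work surface. World frame = base frame: x ahead of the robot, y to its left, z up, the work surface at z = 0. Lengths are in m, angles in degrees, forces in N, time in s.
With the tool pointing down it reaches from about 0.15 to 0.775 m from the base axis. Payload 6.1 kg.
Tool frame: the origin (TCP) lies midway between the tips of the shut fingers; the grasp point (between the pads) lies 19 mm behind it; z points along the fingers, y is the line along which they close (so a half turn about z gives the same grasp; the last joint's range is limited). The gripper opens to 85 mm and grips with 20 to 120 N. Pads are 22 mm wide; open, the fingers measure 114 mm over their backs; the gripper's body (76 mm by 85 mm) begins 54 mm behind the grasp point. The pads swing forward as they close: fully open they stand 13 mm farther back than shut.
Start: joints at [-68.755, 7.208, -2.269, 80.523, 0, 90], TCP at [0.19, -0.489, 0.231] pointing down, gripper open.
Joint ranges: [-155.77, 155.77], [-54.66, 111.73], [-72.52, 77.12], [-102.08, 115.82], [-83.92, 84.16], [-180, 180]. Speed limits (degrees/s): [136.94, 136.94, 172.46, 180, 180, 180].

INTERFACE

Orientations are given as a 3x3 rotation matrix whose columns are the frame's x, y, z axes.
In Python, from station import * gives the robot as it stands. Calls block until the motion is done:
- move_ptp(position, orientation): joint-space move of the TCP to a pose.
- line_to(position, frame=None, feed=0.15, force_limit=None): straight line of the TCP; frame=None keeps the orientation; feed is the mean speed in m/s. With force_limit (N) it stops when the force on the tool has changed by that much, and returns True; else False.
- set_joints(angles): joint-space move.
- release() and grab(): open the fingers fully, or close them until they stop; the grip force is fixed at half the most.
- hold(seconds).
- solve_ik(position, orientation): joint angles nearest the present ones, or None.
- capture(name): name is "scene" or "top" or "wrist"; returns (picture, depth): 400x640x3 uint8, blue, green, red; 400x640 float32, m along the optical axis (not along the pixel's ray), 0 where there is no reading.
- get_calibration(name): a dict with "fx", "fy", "cx", "cy" (pixels), "world_to_cam" (4x4, takes a point from world to camera coordinates). Camera axes: x right, y up, looking along -z (the intrinsics and any distortion apply to the point x, -y, -z); pixel columns grow to the right and rows downward; lengths in m; the calibration is good to about 2 mm. A picture is of the moment at which its call begins: read the wrist's pose just before it. get_calibration takes no time and is no camera call; for the wrist camera it gives the pose at the moment of the call.
A pose or a line that the arm cannot do raises Unreachable and nothing moves.
- job_done(): hands the job in; it is judged then, once.
Readings, each from a call of its own:
- get_clock(): time.
- get_joints(): joint angles.
- get_joint_vel(): joint speeds.
- get_tau(): joint torques, N m.
- get_position(): TCP position.
- get_tool_rot(): TCP orientation.
- get_contact_force(): force on the tool from outside, world axes, zero at the start.
- get_wrist_torque(): the same for the moment, N m.
- get_opening(): finger opening in m.
- get_grasp_force(): force on a finger pad.
Only numpy, scipy, OpenCV 4.12 (cv2) and the standard library are available. Lean on these libraries where they do the work, as an engineer would, in place of code of your own. Each camera call takes 0.05 s, during which the arm holds its last target. There are 200 camera calls.

TASK

Lift the clear cover of the demagnetiser right up to its stop and put every hexagonal coupling from the bench into its trough, then lower the cover gently until fully shut and hold the pedal fully down for one second. Then lift the cover to its stop again, move all the couplings into the crate and lower the cover fully shut once more. Never let the cover slam onto its stop, either way, and leave the round collars on the bench.

Things in the scene. Friction and masses are not known exactly. Their poses are not given: they have to be found in the camera images.
- chamber: demagnetiser, fixed in the run: grey open trough, outside 200 (x) by 242 (y) by 72 mm high, walls 6 mm, inner floor 18 mm above the bench; behind it (+x) a white coil housing up to 68 mm high. Origin on the bench under the trough's centre; -x is its front (handle side), z up.
- cover (a joint): clear cover over the trough, 6 mm thick, hinged along the trough's rear (+x) top edge: 0 rad shut on its stop, 1.6 rad open at its stop, just past upright. Starts anywhere from shut to 0.45. A stiff friction hinge holds it wherever it is left; about 5 N at the bar lifts it and 1 to 3 N lowers it.
- cover_bar (a point): middle of the cover's steel handle bar: 12 mm round, 98 mm clear between its two end posts, parallel to the hinge, in line with the cover, its centre 47 mm in front of the cover's front edge and 250 mm from the hinge line; turns with the cover.
- cover_hinge (a point): middle of the cover's hinge line, 100 mm behind the trough's centre and 75 mm above the bench; axes as the chamber's. The bar at joint value q lies 250 cos q towards -x and 250 sin q up from here (mm).
- pedal_base: fixed grey pedal base, 110 (x) by 85 (y) by 12 mm, on the bench; origin under its centre, the pedal's free end is at +x.
- pedal (a joint): spring pedal plate, 100 by 70 mm, hinged 45 mm behind (-x of) the base's centre, 30 mm above the bench, free end raised: 0 rad up, 0.26 rad fully down at its stop. Pushing at pedal_pad takes about 4 N to start and 9 N at the stop; springs back.
- pedal_pad (a point): point on the pedal's top face, 15 mm from its free end, where to press straight down (about 58 mm above the bench when up, 36 mm when fully down).
- crate: fixed grey slotted crate, outside 160 (x) by 180 (y) by 55 mm high, walls and floor 4 mm. Origin on the bench under its centre.
- hex1: stainless hex coupling with a bore, 32 mm across flats (37 mm across corners), 44 mm long, about 0.2 kg; starts standing on end on the bench. Origin at its middle (22 mm above the bench when standing); z along its length; flats face along x and at 60 and 120 degrees from x about z. May be absent.
- hex2: stainless hex coupling with a bore, 32 mm across flats (37 mm across corners), 44 mm long, about 0.2 kg; starts standing on end on the bench. Origin at its middle (22 mm above the bench when standing); z along its length; flats face along x and at 60 and 120 degrees from x about z. May be absent.
- hex3: stainless hex coupling with a bore, 32 mm across flats (37 mm across corners), 44 mm long, about 0.2 kg; starts standing on end on the bench. Origin at its middle (22 mm above the bench when standing); z along its length; flats face along x and at 60 and 120 degrees from x about z. May be absent.
- hex4: stainless hex coupling with a bore, 32 mm across flats (37 mm across corners), 44 mm long, about 0.2 kg; starts standing on end on the bench. Origin at its middle (22 mm above the bench when standing); z along its length; flats face along x and at 60 and 120 degrees from x about z. May be absent.
- collar1: low round steel collar, 44 mm diameter, 18 mm tall, standing among the couplings; origin under its centre, z along its axis. Not part of the job.
- collar2: low round steel collar, 44 mm diameter, 18 mm tall, standing among the couplings; origin under its centre, z along its axis. Not part of the job.
Not all that is in view belongs to the job. Of the things that look like the pedal_base, the middle-sized one is meant.

How it is judged (in metres and radians):
On the way, in this order (a step that is already met when the one before it is completed fails the run):
1. cover lifted to its stop (value of joint cover above 1.52 rad), for 0.2 s.
2. every coupling in the trough (x of hex1 in the frame of chamber between -0.094 and 0.094 m and y of hex1 in the frame of chamber between -0.115 and 0.115 m and z of each of hex1, hex2, hex3, hex4 in the frame of chamber below 0.065 m and x of hex2 in the frame of chamber between -0.094 and 0.094 m and y of hex2 in the frame of chamber between -0.115 and 0.115 m and x of hex3 in the frame of chamber between -0.094 and 0.094 m and y of hex3 in the frame of chamber between -0.115 and 0.115 m and x of hex4 in the frame of chamber between -0.094 and 0.094 m and y of hex4 in the frame of chamber between -0.115 and 0.115 m), for 0.2 s.
3. cover shut over the couplings (all of step 2 and value of joint cover below 0.03 rad), for 0.2 s.
4. pedal held fully down with the cover shut over the couplings (all of step 2 and value of joint cover below 0.04 rad and value of joint pedal above 0.235 rad), for 0.7 s.
5. cover lifted to its stop again (value of joint cover above 1.52 rad), for 0.2 s.
At the end, for the whole second after the job is handed in: every coupling lies inside the crate at rest, the cover is shut (within 0.03 rad), the pedal is up, and the round collars are still on the bench, in neither the trough nor the crate (x of hex1 in the frame of crate between -0.076 and 0.076 m and y of hex1 in the frame of crate between -0.086 and 0.086 m and z of each of hex1, hex2, hex3, hex4 in the frame of crate below 0.08 m and x of hex2 in the frame of crate between -0.076 and 0.076 m and y of hex2 in the frame of crate between -0.086 and 0.086 m and x of hex3 in the frame of crate between -0.076 and 0.076 m and y of hex3 in the frame of crate between -0.086 and 0.086 m and x of hex4 in the frame of crate between -0.076 and 0.076 m and y of hex4 in the frame of crate between -0.086 and 0.086 m and value of joint cover below 0.03 rad and value of joint pedal below 0.05 rad and linear speed of each of hex1, hex2, hex3, hex4 below 0.03 m/s and (x of collar1 in the frame of chamber below -0.1 m or x of collar1 in the frame of chamber above 0.1 m or y of collar1 in the frame of chamber below -0.12 m or y of collar1 in the frame of chamber above 0.12 m) and (x of collar1 in the frame of crate below -0.08 m or x of collar1 in the frame of crate above 0.08 m or y of collar1 in the frame of crate below -0.09 m or y of collar1 in the frame of crate above 0.09 m) and height (world z) of each of collar1, collar2 below 0.06 m and (x of collar2 in the frame of chamber below -0.1 m or x of collar2 in the frame of chamber above 0.1 m or y of collar2 in the frame of chamber below -0.12 m or y of collar2 in the frame of chamber above 0.12 m) and (x of collar2 in the frame of crate below -0.08 m or x of collar2 in the frame of crate above 0.08 m or y of collar2 in the frame of crate below -0.09 m or y of collar2 in the frame of crate above 0.09 m)); the robot touches nothing.
It fails at once if the cover slams shut (over 0.6 rad/s in the last 0.08 rad) (value of joint cover below 0.08 rad and velocity of joint cover below -0.6 rad/s).
It fails at once if the cover slams against its open stop (over 0.6 rad/s in the last 0.08 rad) (value of joint cover above 1.52 rad and velocity of joint cover above 0.6 rad/s).
Of hex1, hex2, hex3, hex4 only 2 to 3 are there at a start; the rules pass over those that are not, and their reading is None.
At some moment in a run one of hex1, hex2, hex3, hex4 may be knocked a few centimetres aside while the robot is not near it.
Once in a run the grip may slacken for a moment while it holds something.
It also fails if it takes over 210 s, if anything falls off the work surface, if the arm or the gripper's body presses on something with over 40 N, if the wrist force passes 120 N, or if a joint passes its speed limit or range.

## Working session

There is one attempt and no reset: what is moved stays moved. The work goes in short steps, each a Python script; the robot and the scene stay as the last script left them, time stands still between calls to the robot, and variables do not carry over. Pictures are saved under pics/ and viewed, at most 14 in all, crops included, and the job is handed in when it is done.

```bash
ls; mkdir -p pics; python3 - <<'E'
from station import *
import cv2,numpy as np
for n in ("scene","top"):
    p,d=capture(n); cv2.imwrite(f"pics/{n}0.png",p); np.save(f"pics/{n}0.npy",d)
    c=get_calibration(n); print(n,c)
print(get_clock())
E
```

```text
pics
scene {'fx': 399.68539444677464, 'fy': 399.68539444677464, 'cx': 326.02467881274714, 'cy': 207.06689213313703, 'world_to_cam': array([[-0.33510587,  0.94216752,  0.00494248,  0.19869577],
       [-0.71153423, -0.25650689,  0.65415843,  0.24184299],
       [ 0.6175946 ,  0.21569558,  0.7563414 , -1.27404945],
       [ 0.        ,  0.        ,  0.        ,  1.        ]])}
top {'fx': 393.81690274101504, 'fy': 393.81690274101504, 'cx': 320.112282737321, 'cy': 196.93408374865837, 'world_to_cam': array([[-0.02161846, -0.99975717,  0.00427119, -0.05071483],
       [ 0.99355239, -0.02100832,  0.11141048, -0.44694597],
       [-0.11129369,  0.00665218,  0.9937653 , -1.07883589],
       [ 0.        ,  0.        ,  0.        ,  1.        ]])}
0.1
```

View pics/scene0.png

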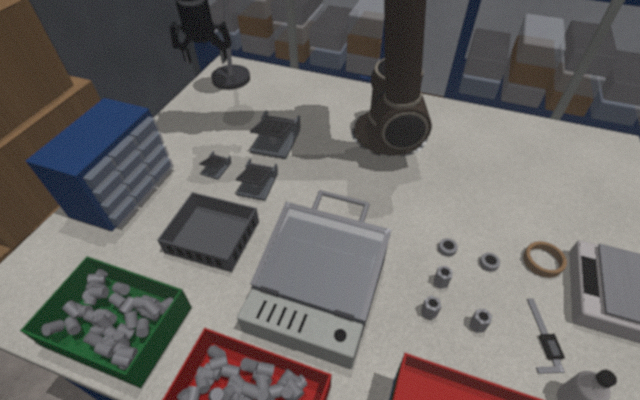

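View pics/top0.png

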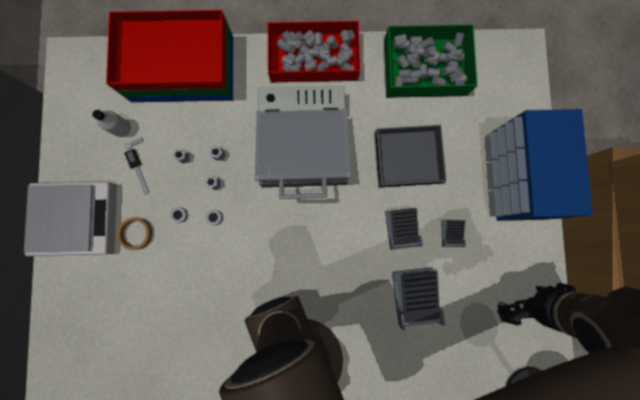

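Scene view: couplings at about (443,276), (431,306) and (481,319), and low collars at (447,246) and (489,261). The crate is at (210,232) and the cover bar at (340,200).

Top view: there are three pedal lookalikes, large (418,297), middle (404,228) and small (454,232). The middle one fits the 85x110 mm base, so I'll confirm it in an enlarged crop.

```bash
cat > h.py <<'E'
from station import *
import cv2,numpy as np
def ray(c,u,v):
    M=c["world_to_cam"];R=M[:3,:3];o=-R.T@M[:3,3]
    d=R.T@np.array([(u-c["cx"])/c["fx"],-(v-c["cy"])/c["fy"],-1]);return o,d
def cloud(c,d):
    v,u=np.mgrid[:d.shape[0],:d.shape[1]]
    P=np.stack([(u-c["cx"])/c["fx"]*d,-(v-c["cy"])/c["fy"]*d,-d],-1)
    M=c["world_to_cam"];W=(P-M[:3,3])@M[:3,:3]
    W[d==0]=np.nan;return W
def tri(c1,p1,c2,p2):
    o1,d1=ray(c1,*p1);o2,d2=ray(c2,*p2)
    s=np.linalg.lstsq(np.stack([d1,-d2],1),o2-o1,rcond=None)[0]
    a,b=o1+s[0]*d1,o2+s[1]*d2;return (a+b)/2,np.linalg.norm(a-b)
def onplane(c,u,v,z):
    o,d=ray(c,u,v);return o+d*(z-o[2])/d[2]
E
python3 - <<'E'
from h import *
t=cv2.imread("pics/top0.png");s=cv2.imread("pics/scene0.png")
e=lambda im,x,y,w,h:cv2.resize(im[y:y+h,x:x+w],(w*4,h*4),interpolation=cv2.INTER_CUBIC)
a=np.hstack([e(t,150,135,100,100),e(t,375,190,100,100)[:, :400]])
b=np.hstack([e(s,410,230,100,50),e(s,195,110,100,50)])
cv2.imwrite("pics/c1.png",np.vstack([a,b]))
cv2.imwrite("pics/c2.png",np.hstack([e(t,245,85,110,120)[:,:440], np.zeros((480,1,3),np.uint8)]))
for n in("top","scene"):
    W=cloud(get_calibration(n),np.load(f"pics/{n}0.npy"));np.save(f"pics/W{n}.npy",W)
    z=W[...,2]; m=((z>.008)&(z<.2)&(W[...,0]>.1)&(W[...,0]<.75)&(abs(W[...,1])<.5)).astype(np.uint8)
    k,l,st,ce=cv2.connectedComponentsWithStats(m)
    print(n)
    for i in range(1,k):
        if st[i,4]>40:
            q=W[l==i];zt=np.percentile(q[:,2],95);tp=q[q[:,2]>zt-.006]
            print(ce[i].round(),st[i,4],"ztop",zt.round(4),"topmean",tp.mean(0).round(4),"bb",np.percentile(q[:,:2],[1,99],axis=0).round(3).tolist())
E
```

```text
top
[172.  90.] 2214 ztop 0.1392 topmean [0.7425 0.3371 0.1382] bb [[0.74, 0.189], [0.746, 0.487]]
[430.  90.] 935 ztop 0.0808 topmean [ 0.7424 -0.3791  0.0792] bb [[0.739, -0.497], [0.747, -0.261]]
[302. 139.] 9292 ztop 0.1266 topmean [ 0.4806 -0.0163  0.1273] bb [[0.437, -0.135], [0.747, 0.105]]
[119. 123.] 320 ztop 0.0954 topmean [0.6632 0.4962 0.0946] bb [[0.641, 0.485], [0.685, 0.5]]
[413. 152.] 1176 ztop 0.057 topmean [ 0.5595 -0.3157  0.0549] bb [[0.474, -0.406], [0.638, -0.222]]
[217. 152.] 160 ztop 0.0469 topmean [0.5785 0.2281 0.0442] bb [[0.562, 0.211], [0.593, 0.244]]
[132. 158.] 190 ztop 0.0157 topmean [0.5726 0.4755 0.0128] bb [[0.545, 0.455], [0.597, 0.495]]
[181. 155.] 169 ztop 0.0468 topmean [0.5729 0.3305 0.0441] bb [[0.556, 0.314], [0.589, 0.347]]
[212. 182.] 159 ztop 0.0469 topmean [0.4938 0.2409 0.0441] bb [[0.477, 0.224], [0.51, 0.257]]
[178. 214.] 203 ztop 0.0213 topmean [0.4065 0.3399 0.0185] bb [[0.387, 0.319], [0.427, 0.36]]
[403. 228.] 1230 ztop 0.0611 topmean [ 0.3924 -0.2873  0.0594] bb [[0.301, -0.333], [0.406, -0.248]]
[214. 217.] 200 ztop 0.0213 topmea
[... 1301 characters left out ...]
b [[0.385, 0.323], [0.428, 0.364]]
[137. 280.] 1328 ztop 0.0793 topmean [ 0.7426 -0.3748  0.0777] bb [[0.74, -0.495], [0.749, -0.257]]
[443. 276.] 294 ztop 0.0449 topmean [0.4955 0.2437 0.0431] bb [[0.478, 0.228], [0.512, 0.259]]
[431. 307.] 336 ztop 0.0453 topmean [0.579  0.2316 0.0432] bb [[0.563, 0.214], [0.595, 0.249]]
[481. 320.] 366 ztop 0.0451 topmean [0.5737 0.3335 0.0431] bb [[0.557, 0.317], [0.591, 0.349]]
[552. 346.] 384 ztop 0.0142 topmean [0.5726 0.4787 0.0116] bb [[0.546, 0.458], [0.598, 0.499]]
[463. 380.] 1886 ztop 0.139 topmean [0.7431 0.3006 0.1374] bb [[0.74, 0.193], [0.75, 0.397]]
[574. 388.] 594 ztop 0.0928 topmean [0.6654 0.4972 0.0912] bb [[0.645, 0.488], [0.686, 0.5]]
```

View pics/c1.png

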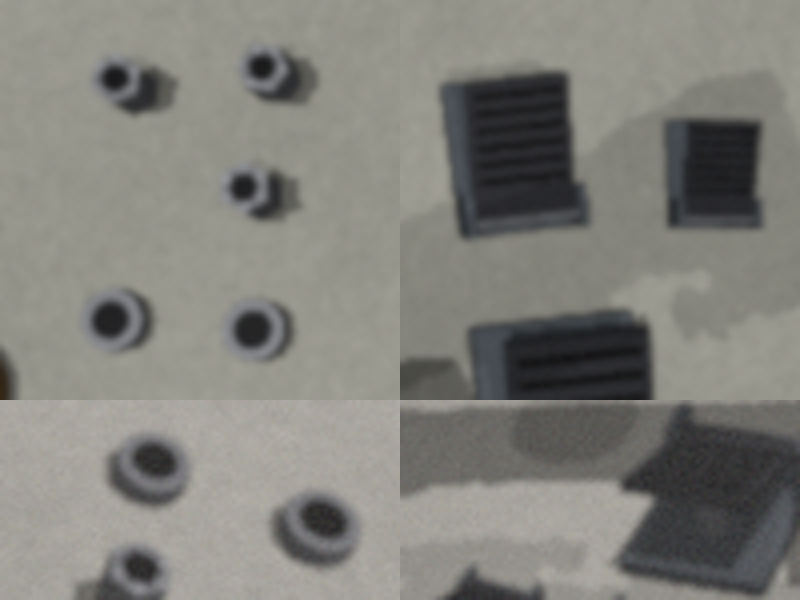

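View pics/c2.png

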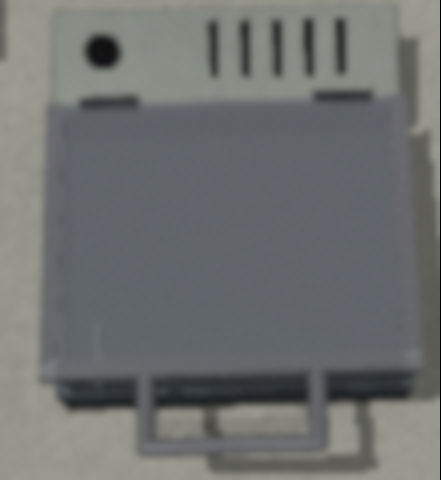

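The crop confirms the middle-sized pedal at top (404,228); (418,297) is clearly larger and (454,232) smaller. Couplings in top: (181,155), (218,153), (213,182), tall and narrow. The low round collars are at (179,215) and (214,217). The cover is slightly open, with its bar at top rows ~195, cols 281-326. Next I'll fit the fixture geometry.

```bash
python3 - <<'E'
from h import *
W={n:np.load(f"pics/W{n}.npy") for n in("top","scene")}
def sel(n,x,y,z):
    w=W[n].reshape(-1,3);m=np.ones(len(w),bool)
    for i,(a,b) in enumerate((x,y,z)): m&=(w[:,i]>a)&(w[:,i]<b)
    return w[m]
def rect(p):
    r=cv2.minAreaRect((p[:,:2]*1000).astype(np.float32));return np.round(r[0],1),np.round(r[1],1),round(r[2],1)
for n in W:
    print(n)
    bar=sel(n,(.42,.462),(-.09,.06),(.08,.2));print("bar rect",len(bar),rect(bar),"z",np.percentile(bar[:,2],[10,50,90]).round(4))
    for y in(-.04,-.015,.01):
        b=bar[abs(bar[:,1]-y)<.012];print("  bar x by y",y,b.mean(0).round(4))
    cov=sel(n,(.5,.66),(-.11,.08),(.06,.2))
    A=np.c_[cov[:,:2],np.ones(len(cov))];k=np.linalg.lstsq(A,cov[:,2],rcond=None)[0]
    r=cov[:,2]-A@k;m=abs(r)<.006;k=np.linalg.lstsq(A[m],cov[m,2],rcond=None)[0]
    print("plane",k.round(4),"q",np.arctan(np.hypot(k[0],k[1])).round(3),"yaw",np.degrees(np.arctan2(k[1],k[0])).round(2), "std",r[m].std().round(4))
    h=sel(n,(.69,.80),(-.16,.13),(.055,.085));print("housing",rect(h),h.mean(0).round(4),"zmed",np.median(h[:,2]).round(4))
    al=sel(n,(.44,.80),(-.16,.13),(.03,.2));print("chamber all",rect(al))
    print("crate",rect(sel(n,(.45,.66),(-.42,-.2),(.035,.07))))
    p=sel(n,(.28,.43),(-.35,-.23),(.006,.08));print("pedal",rect(p),"base low",rect(p[p[:,2]<.025]))
    t=p[p[:,2]>.048];print(" free end pts",t.mean(0).round(4))
    for yb in np.arange(-.33,-.24,.02):
        b=p[abs(p[:,1]-yb)<.006]
        print("   y",yb.round(2),"xmin/max",np.percentile(b[:,0],[1,99]).round(4))
E
```

```text
top
bar rect 292 (array([447. , -16.4]), array([121.7,  29.3]), 89.9) z [0.1319 0.1362 0.139 ]
  bar x by y -0.04 [ 0.4386 -0.0404  0.1368]
  bar x by y -0.015 [ 0.4384 -0.016   0.1368]
  bar x by y 0.01 [0.4373 0.0105 0.1364]
plane [-0.234  -0.0023  0.2387] q 0.23 yaw -179.44 std 0.0017
housing (array([744.8, -26.4]), array([266.6, 109.2]), 90.0) [ 0.7316 -0.0174  0.0679] zmed 0.0681
chamber all (array([619.9, -23.9]), array([265.3, 362. ]), 88.9)
crate (array([ 557.1, -314.4]), array([162.2, 182.2]), 2.2)
pedal (array([ 351.3, -287.2]), array([117.2, 116.3]), 5.2) base low (array([ 350.4, -286.6]), array([100. , 134.4]), 82.7)
 free end pts [ 0.3812 -0.288   0.0558]
   y -0.33 xmin/max [0.306 0.38 ]
   y -0.31 xmin/max [0.3036 0.4061]
   y -0.29 xmin/max [0.3013 0.404 ]
   y -0.27 xmin/max [0.2989 0.4055]
   y -0.25 xmin/max [0.297  0.4059]
scene
bar rect 340 (array([446.8, -13.1]), array([ 29.8, 121.4]), 0.1) z [0.1299 0.1345 0.1376]
  bar x by y -0.04 [ 0.4409 -0.0407  0.1343]
  bar x by y -0.015 [ 0.4408 -0.0144  0.1346]
  bar x by y 0.01 [0.4406 0.01   0.1345]
plane [-0.2348 -0.0018  0.2379] q 0.231 yaw -179.57 std 0.0014
housing (array([743.9, -24.6]), array([269.1, 109.4]), 89.5) [ 0.7334 -0.01    0.0666] zmed 0.0669
chamber all (array([619.2, -23.1]), array([270. , 358.7]), 89.5)
crate (array([ 557.1, -311.5]), array([165.1, 183. ]), 2.1)
pedal (array([ 354.5, -286.9]), array([112.5,  86. ]), 5.0) base low (array([ 355.6, -286.8]), array([110.5,  86. ]), 5.0)
 free end pts [ 0.3866 -0.2821  0.0557]
   y -0.33 xmin/max [0.3031 0.4006]
   y -0.31 xmin/max [0.3101 0.4114]
   y -0.29 xmin/max [0.31   0.4104]
   y -0.27 xmin/max [0.3079 0.4074]
   y -0.25 xmin/max [0.2969 0.4055]
```

```bash
cat >> h.py <<'E'
H=np.array([.683,-.0148,.075]); YAW=np.radians(.5); C=np.array([.583,-.0155,0])
CR=np.array([.557,-.313,0]); CRY=np.radians(2.1); PAD=np.array([.390,-.2835])
def rz(a): return np.array([[np.cos(a),-np.sin(a),0],[np.sin(a),np.cos(a),0],[0,0,1]])
def bar(q): return H+rz(YAW)@np.array([-.25*np.cos(q),0,.25*np.sin(q)])
def A(q): return np.radians(40+25*q)     # tool pitch below horizontal
def tool(a,s=1):
    z=np.array([np.cos(a),0,-np.sin(a)]);y=s*np.array([np.sin(a),0,np.cos(a)])
    return rz(YAW)@np.stack([np.cross(y,z),y,z],1)
def bpose(q,back=0.,s=1):
    R=tool(A(q),s);return bar(q)+(.019-back)*R[:,2],R
def down(yaw): # closing axis at angle yaw from world x
    y=np.array([np.cos(yaw),np.sin(yaw),0]);z=np.array([0,0,-1.]);return np.stack([np.cross(y,z),y,z],1)
E
python3 - <<'E'
from h import *
print(get_tool_rot().round(2).tolist())
for s in(1,-1):
    for q in(0,.23,.8,1.3,1.57):
        for b in (0,.08):
            p,R=bpose(q,b,s);j=solve_ik(p,R);print(s,q,b,p.round(3),None if j is None else np.round(j,0))
for y in (.23,.33): 
    for k in(90,-90,60,120):print(k,solve_ik([.579,y,.005],down(np.radians(k))))
print(solve_ik([.583,.07,.03],down(0)),solve_ik([.583,.07,.03],down(np.pi)))
E
```

```text
[[0.93, 0.36, -0.0], [0.36, -0.93, 0.0], [-0.0, -0.0, -1.0]]
1 0 0 [ 0.448 -0.017  0.063] None
1 0 0.08 [ 0.386 -0.017  0.114] [ -7. -49. -71.  19.   6.  85.]
1 0.23 0 [ 0.453 -0.017  0.118] [ -4. -33. -62.  16.   3.  87.]
1 0.23 0.08 [ 0.397 -0.017  0.176] [ -6. -44. -58.  32.   4.  86.]
1 0.8 0 [ 0.518 -0.016  0.238] [ -3. -18. -31.  47.   2.  87.]
1 0.8 0.08 [ 0.478 -0.017  0.307] [ -3. -22. -25.  57.   2.  87.]
1 1.3 0 [ 0.622 -0.015  0.298] [-2.  4. -1. 68.  1. 88.]
1 1.3 0.08 [ 0.598 -0.016  0.374] [-2.  3.  8. 78.  1. 88.]
1 1.57 0 [ 0.686 -0.015  0.306] [-1. 17. 18. 81.  0. 88.]
1 1.57 0.08 [ 0.671 -0.015  0.385] [-1. 18. 30. 91.  0. 88.]
-1 0 0 [ 0.448 -0.017  0.063] None
-1 0 0.08 [ 0.386 -0.017  0.114] [ -7. -49. -71.  19.   6. -95.]
-1 0.23 0 [ 0.453 -0.017  0.118] [ -4. -33. -62.  16.   3. -93.]
-1 0.23 0.08 [ 0.397 -0.017  0.176] [ -6. -44. -58.  32.   4. -94.]
-1 0.8 0 [ 0.518 -0.016  0.238] [ -3. -18. -31.  47.   2. -93.]
-1 0.8 0.08 [ 0.478 -0.017  0.307] [ -3. -22. -25.  57.   2. -93.]
-1 1.3 0 [ 0.622 -0.015  0.298] [ -2.   4.  -1.  68.   1. -92.]
-1 1.3 0.08 [ 0.5
[... 255 characters left out ...]
92]
-90 [  21.66478792   22.57484109  -11.31149176   56.11366715    0.
 -158.33521208]
60 [ 21.66478792  22.57484109 -11.31149176  56.11366715   0.
  51.66478792]
120 [ 21.66478792  22.57484109 -11.31149176  56.11366715   0.
  -8.33521208]
90 [29.68089944 26.90045685 -4.71271346 58.38682969  0.         29.68089944]
-90 [  29.68089944   26.90045685   -4.71271346   58.38682969    0.
 -150.31910056]
60 [29.68089944 26.90045685 -4.71271346 58.38682969  0.         59.68089944]
120 [29.68089944 26.90045685 -4.71271346 58.38682969  0.         -0.31910056]
[  6.84664868  17.95250322 -14.55130049  57.4961963    0.
  96.84664868] [  6.84664868  17.95250322 -14.55130049  57.4961963    0.
 -83.15335132]
```

```bash
sed -i 's/radians(40+25\*q)/radians(55+15*q)/' h.py; cat >> h.py <<'E'
def qnow():  # cover angle from the gripped bar
    b=rz(-YAW)@(get_position()-.019*get_tool_rot()[:,2]-H);return np.arctan2(b[2],-b[0]),np.hypot(b[0],b[2])
def swing(q0,q1,s=1,slow=.12,v=.09,fl=None):
    n=max(2,int(abs(q1-q0)/.13)); qs=list(np.linspace(q0,q1,n+1)[1:])
    for q in qs:
        near=abs(q-q1)<.2 
        hit=line_to(*bpose(q,0,s),feed=.03 if near else v,force_limit=fl)
        if hit: return True
E
python3 - <<'E'
from h import *
for q in(-.02,0,.23,.8,1.57): print(q,[None if solve_ik(*bpose(q,b)) is None else 1 for b in(0,.03,.06,.1)])
p,R=bpose(.23,.1)
release()
move_ptp([.25,-.25,.4],down(np.radians(-45)))
move_ptp(p+np.array([0,0,.03]),R)
line_to(bpose(.23,.1)[0],feed=.1)
hit=line_to(bpose(.23)[0],feed=.06,force_limit=6)
print(hit,get_position(),bpose(.23)[0],get_contact_force().round(1))
if not hit:
    grab();print(get_opening(),get_grasp_force(),get_contact_force().round(1),qnow())
p,d=capture("scene");cv2.imwrite("pics/s1.png",p[80:330,180:500]);print(get_clock())
E
```

```text
-0.02 [1, 1, 1, 1]
0 [1, 1, 1, 1]
0.23 [1, 1, 1, 1]
0.8 [1, 1, 1, 1]
1.57 [1, 1, 1, 1]
False [ 0.44965648 -0.01684345  0.11620121] [ 0.4495339  -0.01683743  0.11580289] [-0.5 -0.2  0.2]
0.009985477582387657 58.39391648769379 [-6.7  0.3  1.6] (np.float64(0.2236788707645299), np.float64(0.2510100592467791))
5.6833
```

View pics/s1.png

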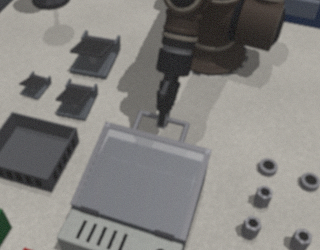

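The picture shows the bar between the fingers at crop (160,118). The grip is firm, with 10 mm opening and 58 N. Lifting next.

```bash
python3 - <<'E'
from h import *
for q in (.35,.6,.9,1.2,1.4,1.5,1.57):
    q0=qnow()[0]
    swing(q0,q,v=.08)
    print(q,np.round(qnow(),4),get_contact_force().round(1),get_opening(),get_clock())
hold(.3)
E
```

```text
0.35 [0.3447 0.2512] [-12.6  -0.9   0.6] 0.009990691190755326 6.9667
0.6 [0.596  0.2515] [-17.6  -0.1   5.5] 0.009878041660794675 9.3083
0.9 [0.9036 0.2514] [-9.6 -0.2  3.6] 0.009811786880564985 12.0583
1.2 [1.2047 0.2513] [-5.4  0.1  4.9] 0.010004665494965134 14.8083
1.4 [1.3993 0.2504] [-4.4  1.8  6. ] 0.009607639697973994 16.7417
1.5 [1.5005 0.2497] [-1.6  2.8 -0.3] 0.009603372243359994 17.8583
1.57 [1.5715 0.2501] [-1.2  3.9 -1.2] 0.010094018728898679 18.7333
```

```bash
python3 - <<'E'
from h import *
release()
line_to(bpose(1.57,.09)[0],feed=.15)
move_ptp([.5,.27,.28],down(np.radians(90)))
c=get_calibration("wrist");p,d=capture("wrist");np.save("pics/w1.npy",d)
t,dt=capture("top");np.save("pics/t1.npy",dt)
np.save("pics/w1c.npy",c,allow_pickle=True)
W=cloud(c,d);z=W[...,2];l=cv2.connectedComponentsWithStats(((z>.03)&(z<.06)).astype(np.uint8))
for i in range(1,l[0]):
    if l[2][i,4]>100:
        q=W[l[1]==i];print(l[3][i].round(),l[2][i,4],np.median(q[q[:,2]>np.percentile(q[:,2],60)],0).round(4),((np.percentile(q,2,axis=0)+np.percentile(q,98,axis=0))/2).round(4))
cv2.imwrite("pics/w1.png",np.vstack([p,t[60:240,:]]));print(get_clock())
s,ds=capture("scene");np.save("pics/s2.npy",ds)
w=cloud(get_calibration("scene"),ds).reshape(-1,3);m=(w[:,0]>.62)&(w[:,0]<.72)&(abs(w[:,1]+.015)<.1)&(w[:,2]>.12)&(w[:,2]<.26);k=w[m];print("cover",len(k),np.polyfit(k[:,2],k[:,0],1) if len(k)>20 else "")
E
```

```text
[553.  84.] 9132 [0.3933 0.5437 0.0521] [0.4063 0.5739 0.0453]
[298. 161.] 582 [0.4915 0.2427 0.045 ] [0.4906 0.2428 0.0402]
[158. 187.] 1834 [0.5041 0.1065 0.0543] [ 0.5582 -0.0048  0.045 ]
[ 60. 247.] 4447 [ 0.6322 -0.1279  0.0544] [ 0.5866 -0.0323  0.045 ]
[365. 217.] 541 [0.5713 0.3316 0.0449] [0.5688 0.3319 0.0387]
[291. 221.] 533 [0.5753 0.2303 0.0448] [0.5748 0.2307 0.0386]
[480. 268.] 565 [0.6412 0.496  0.0546] [0.6531 0.5071 0.045 ]
[342. 321.] 2009 [0.738  0.3047 0.0544] [0.7381 0.3046 0.0452]
[162. 392.] 224 [0.8643 0.0189 0.058 ] [0.8672 0.0087 0.0505]
21.9083
cover 4232 [0.00828936 0.68442009]
```

View pics/w1.png

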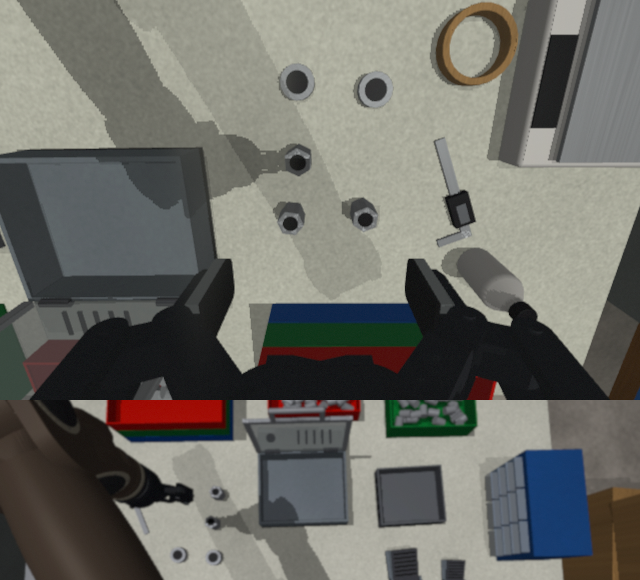

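The wrist view shows the cover upright and the trough empty. Couplings are at (298,160), (291,219) and (365,216), with collars at (297,82) and (375,90). Next I'll pick each coupling with a close look first.

```bash
cat >> h.py <<'E'
def look(xy,zt,hov=.15,yaw=np.pi/2,rad=.045,save=None):
    """hover above xy, return centre, flat angle, top height, count of the piece whose top is near zt"""
    move_ptp([xy[0],xy[1],zt+hov],down(yaw)); hold(.15)
    c=get_calibration("wrist");p,d=capture("wrist")
    if save: cv2.imwrite(save,p)
    W=cloud(c,d);m=(abs(W[...,2]-zt)<.008)&(np.hypot(W[...,0]-xy[0],W[...,1]-xy[1])<rad)
    n,l,st,ce=cv2.connectedComponentsWithStats(m.astype(np.uint8))
    if n<2: return None
    i=1+np.argmax(st[1:,4]);q=W[l==i]
    hull=cv2.convexHull((q[:,:2]*1e4).astype(np.float32))
    ctr,r=cv2.minEnclosingCircle(hull);ctr=np.array(ctr)/1e4
    th=np.radians(np.arange(0,180,1.));w=np.array([np.ptp(q[:,:2]@[np.cos(t),np.sin(t)]) for t in th])
    cx=np.array([0.,0]); 
    ph=np.angle(np.sum(w*np.exp(6j*th)))            # widths are least across the flats
    flat=(ph+np.pi)/6
    return ctr,flat,np.median(q[:,2]),st[i,4],r/1e4,w.min(),w.max()
def near(a,ref): return a+np.round((ref-a)/(np.pi/3))*np.pi/3
def pick(xy,floor,ref,hov=.15,save=None,lift=.2,rad=.045):
    r=look(xy,floor+.044,hov,yaw=ref,save=save,rad=rad); print("seen",r)
    if r is None or r[3]<100: return False
    a=near(r[1],ref);x,y=r[0]
    move_ptp([x,y,floor+.09],down(a))
    if line_to([x,y,floor+.006],feed=.1,force_limit=12): print("bump",get_position())
    grab();o=get_opening();print("open",o,get_grasp_force())
    line_to([x,y,lift],feed=.2);print("after lift",get_opening(),get_clock())
    return get_opening()>.02
def place(xy,floor,yaw,via=.2):
    move_ptp([xy[0],xy[1],via],down(yaw)); print("arrive",get_opening())
    line_to([xy[0],xy[1],floor+.04],feed=.2)
    b=line_to([xy[0],xy[1],floor+.008],feed=.06,force_limit=8)
    print("placed bump",b,get_position().round(4));release()
    line_to([xy[0],xy[1],via],feed=.2)
def cslot(i): return (C+rz(YAW)@np.array([-.005,(.065,0,-.065)[i],0]))[:2]
def kslot(i): return (CR+rz(CRY)@np.array([0,(.05,0,-.05)[i],0]))[:2]
E
python3 - <<'E'
from h import *
if pick((.4935,.2428),0,np.pi/2,save="pics/p1.png"): place(cslot(2),.018,YAW)
print(get_clock(),get_contact_force())
E
```

```text
seen (array([0.49134009, 0.24227795]), np.float64(0.5718984481057303), np.float64(0.04437869062865418), np.int32(885), 0.018275283813476564, np.float64(0.03201716489121814), np.float64(0.036550348371571006))
open 0.031476150321992975 59.749213554896414
after lift 0.03154116435461128 25.7583
arrive 0.03126654361756855
placed bump True [ 0.5776 -0.0805  0.0244]
30.0667 [-1.45955729  0.78087469 -0.60414101]
```

View pics/p1.png

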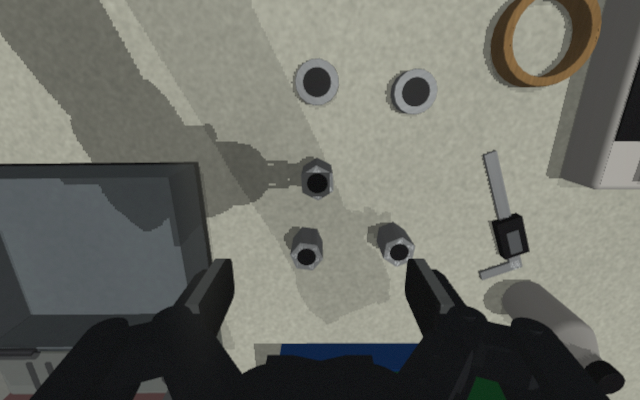

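The close view shows the coupling at (317,180) clearly. It measured 32 mm across the flats, and the grasp and placing went well. On to the next two.

```bash
python3 - <<'E'
from h import *
for xy,s in(((.577,.2305),1),((.573,.332),0)):
    if pick(xy,0,np.pi/2): place(cslot(s),.018,YAW)
    else: print("FAILED");break
print(get_clock(),get_contact_force())
move_ptp([.42,-.1,.35],down(np.pi/2))
p,d=capture("scene");t,dt=capture("top");cv2.imwrite("pics/st2.png",np.vstack([p[100:350],t[60:260]]))
for n,dd in(("scene",d),("top",dt)):
  W=cloud(get_calibration(n),dd);z=W[...,2]
  m=((z>.048)&(z<.075)&(W[...,0]>.5)&(W[...,0]<.67)&(abs(W[...,1]+.015)<.11)).astype(np.uint8)
  l=cv2.connectedComponentsWithStats(m)
  for i in range(1,l[0]):
    if l[2][i,4]>30: print(n,l[3][i].round(),l[2][i,4],W[l[1]==i].mean(0).round(4))
E
```

```text
seen (array([0.57559126, 0.22997073]), np.float64(0.8987095085138911), np.float64(0.044382717109255544), np.int32(886), 0.01836195068359375, np.float64(0.032083275731924044), np.float64(0.03671482261847847))
open 0.03151838527516115 59.721090090461075
after lift 0.03141431378304393 34.6
arrive 0.031454818571584525
placed bump True [ 0.577  -0.0155  0.0244]
seen (array([0.57027817, 0.33232151]), np.float64(0.43044443232987656), np.float64(0.044352179144119666), np.int32(888), 0.018408978271484376, np.float64(0.032009440896368924), np.float64(0.036817517233141216))
open 0.03105017953561404 59.844958051107824
after lift 0.030905996369014737 43.6667
arrive 0.031041997368425722
placed bump True [0.5765 0.0493 0.0244]
47.8 [-0.48895462 -0.62969284 -0.91042368]
top [295. 133.] 111 [0.6192 0.0064 0.0618]
top [280. 149.] 130 [0.5767 0.047  0.0615]
```

View pics/st2.png

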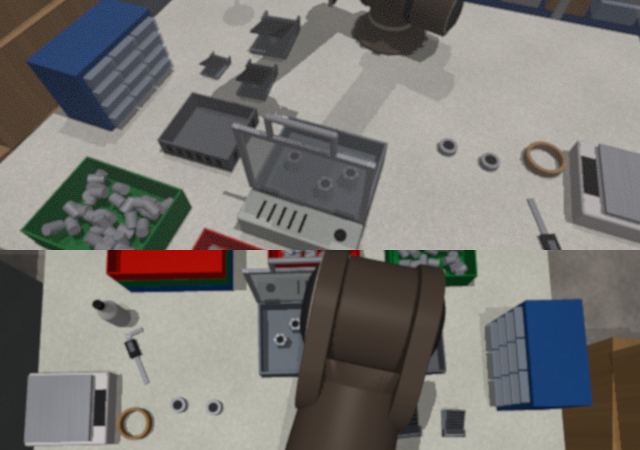

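Both views show three couplings standing in the trough. The middle one was nudged to about (0.619, 0.006), which is still inside, and the collars are untouched on the bench. Closing the cover next.

```bash
cat >> h.py <<'E'
def take(q):
    move_ptp(*bpose(q,.09)); b=line_to(bpose(q)[0],feed=.08,force_limit=8)
    if b: print("bump",get_position());return False
    grab();print("bar",get_opening(),np.round(qnow(),4),get_contact_force().round(1));return .005<get_opening()<.02
def shut():
    for q in(1.2,.8,.5,.25,.08):
        swing(qnow()[0],q,v=.09);print(q,np.round(qnow(),4),get_contact_force().round(1),get_opening())
    b=line_to(*bpose(-.03),feed=.02,force_limit=14);hold(.2)
    print("stop",b,np.round(qnow(),4),get_contact_force().round(1),get_clock())
E
python3 - <<'E'
from h import *
if take(1.57): shut()
E
```

```text
bar 0.010291122880574613 [1.5702 0.2502] [0.4 0.3 1.2]
1.2 [1.1997 0.2512] [-0.3  0.   8.1] 0.00993689963966877
0.8 [0.7991 0.2503] [-2.8 -1.   6.5] 0.009843827984284834
0.5 [0.5003 0.2499] [ 0.3 -3.5  2.8] 0.010001204813323847
0.25 [0.251  0.2495] [ 5.2 -5.3  0.1] 0.010288107407301746
0.08 [0.0777 0.2502] [ 2.6 -5.6 -1.1] 0.010014636138541417
stop True [-0.0109  0.25  ] [-4.8 -1.   6.2] 67.4083
```

```bash
python3 - <<'E'
from h import *
release(); line_to(bpose(0,.1)[0],feed=.1)
line_to(get_position()+np.array([-.03,0,.12]),feed=.2); grab()
move_ptp([*PAD,.14],down(np.pi/2))
s,d=capture("scene");w=cloud(get_calibration("scene"),d).reshape(-1,3)
m=(w[:,0]>.5)&(w[:,0]<.66)&(abs(w[:,1]+.015)<.09)&(w[:,2]>.05);k=w[m];print("cover",len(k),np.polyfit(k[:,0],k[:,2],1),k[:,2].mean())
cv2.imwrite("pics/s3.png",cv2.resize(s[90:310,150:450],None,fx=2,fy=2,interpolation=cv2.INTER_CUBIC))
print(get_clock())
E
```

```text
cover 5267 [0.00047225 0.07764889] 0.07792498754921341
72.7167
```

View pics/s3.png

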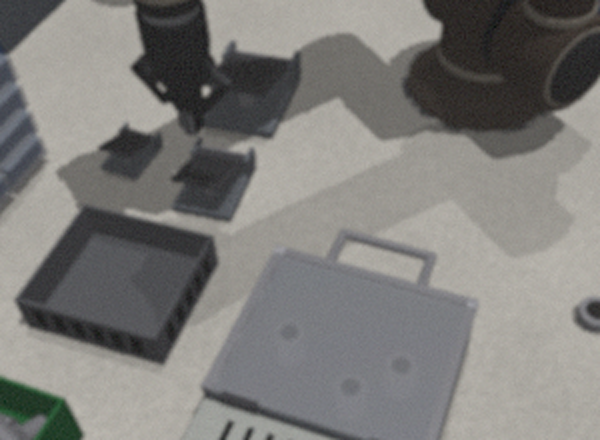

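The picture shows the cover shut (slope ≈ 0) with the three couplings visible beneath it, and the gripper above the middle pedal. Pressing now.

```bash
python3 - <<'E'
from h import *
line_to([*PAD,.066],feed=.1)
b=line_to([*PAD,.050],feed=.03,force_limit=12);print(b,get_position().round(4),get_contact_force().round(1))
for z in np.arange(.046,.029,-.002):
    b=line_to([*PAD,z],feed=.03,force_limit=10);f=get_contact_force();print(get_position()[2].round(4),f.round(1),b)
    if b or f[2]>18: break
hold(1.1);print(get_position().round(4),get_contact_force().round(1))
t,_=capture("scene");cv2.imwrite("pics/s4.png",cv2.resize(t[100:240,190:330],None,fx=4,fy=4))
line_to([*PAD,.15],feed=.12);print(get_contact_force().round(1),get_clock())
E
```

```text
False [ 0.3908 -0.2839  0.0504] [2.8 0.2 6.3]
0.0466 [1.8 0.3 6.4] False
0.0447 [2.8 0.7 7.2] False
0.0428 [4.2 0.6 7.4] False
0.0409 [3.5 2.  7.4] False
0.039 [4.4 1.8 7.2] False
0.0371 [4.  2.3 8.3] False
0.0362 [ 1.6  3.2 16.5] False
0.0357 [-2.1  6.  29. ] False
[ 0.3922 -0.284   0.0357] [-3.3  6.3 30.3]
[-0.3  1.3  0.3] 78.6083
```

View pics/s4.png

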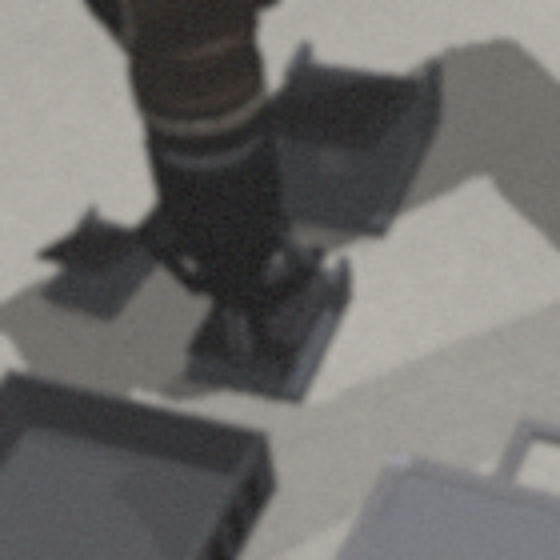

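The pedal plate was pressed down to its stop: tip at 36 mm and a steep force rise there. Reopening the cover.

```bash
python3 - <<'E'
from h import *
release()
p,R=bpose(0,.1)
move_ptp(p+np.array([-.03,0,.12]),R)
if take(0):
    for q in (.3,.6,.9,1.2,1.45,1.57):
        swing(qnow()[0],q,v=.09); print(q,np.round(qnow(),4),get_contact_force().round(1),get_opening())
    hold(.3);print(get_clock())
    if get_opening()>.005 and qnow()[0]>1.54:
        release();line_to(bpose(1.57,.09)[0],feed=.15)
        move_ptp([.48,-.015,.36],down(np.pi/2));hold(.1)
        c=get_calibration("wrist");p,d=capture("wrist");cv2.imwrite("pics/w3.png",p)
        W=cloud(c,d);z=W[...,2]
        m=((z>.045)&(z<.075)&(abs(W[...,0]-C[0])<.086)&(abs(W[...,1]-C[1])<.106)).astype(np.uint8)
        l=cv2.connectedComponentsWithStats(m)
        for i in range(1,l[0]):
            if l[2][i,4]>30: print(l[3][i].round(),l[2][i,4],np.median(W[l[1]==i],0).round(4))
print(get_clock())
E
```

```text
bar 0.01001566544278181 [-0.0038  0.2512] [-9.4 -0.6  5.7]
0.3 [0.2906 0.2516] [-11.8  -1.5  -3.1] 0.010104695171203538
0.6 [0.5982 0.2517] [-18.   -0.3   6. ] 0.009896204148059012
0.9 [0.9023 0.2512] [-8.2 -0.6  2.1] 0.009503330616971218
1.2 [1.2047 0.252 ] [-6.5  0.3  4.1] 0.010000250633586881
1.45 [1.4534 0.2515] [-3.6  0.4  5.3] 0.009988848409376465
1.57 [1.571  0.2507] [-2.   2.   6.3] 0.00990319880416034
98.7083
[278. 218.] 400 [ 0.5727 -0.0802  0.062 ]
[359. 217.] 418 [0.5714 0.0478 0.0619]
[332. 241.] 398 [0.6144 0.0061 0.062 ]
101.725
```

View pics/w3.png

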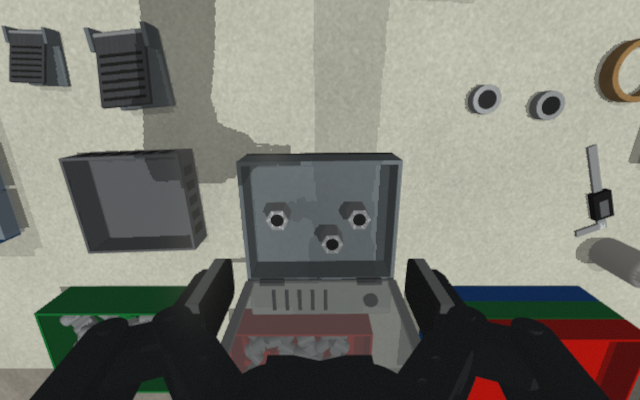

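The wrist view shows three couplings standing in the trough at (277,219), (359,218) and (332,243). Moving them to the crate.

```bash
python3 - <<'E'
from h import *
for xy,ref,s in(((.5745,-.080),YAW,2),((.5735,.048),YAW,1),((.617,.006),np.pi/2,0)):
    if pick(xy,.018,ref,rad=.04): place(kslot(s),.004,CRY)
    else: print("FAILED");break
print(get_clock(),get_contact_force())
move_ptp([.45,-.16,.36],down(np.pi/2));hold(.1)
p,d=capture("wrist");cv2.imwrite("pics/w4.png",p)
E
```

```text
seen (array([ 0.57685059, -0.08129628]), np.float64(0.013845758430279206), np.float64(0.06245320929682225), np.int32(881), 0.018375785827636718, np.float64(0.03158955752696835), np.float64(0.03674967175779739))
open 0.03130335785182365 59.94564897380769
after lift 0.03132668380498217 106.3
arrive 0.031313915132889426
placed bump True [ 0.558  -0.3625  0.0105]
seen (array([0.57553384, 0.04894862]), np.float64(1.041685374493525), np.float64(0.062380107933714415), np.int32(891), 0.01818679504394531, np.float64(0.03144622111682538), np.float64(0.03636113988109502))
open 0.03146046123103215 59.95865292381495
after lift 0.031102860872418616 115.35
arrive 0.031024759243517573
placed bump True [ 0.5561 -0.3126  0.0104]
seen (array([0.61794414, 0.0061244 ]), np.float64(0.00705440969887398), np.float64(0.06231730055485051), np.int32(884), 0.018456126403808594, np.float64(0.03179501864379053), np.float64(0.036911779352443545))
open 0.03136745987740253 59.75937252631411
after lift 0.03156302359090835 124.4417
arrive 0.031109195859803235
placed bump True [ 0.5543 -0.2627  0.0105]
128.6917 [-0.23216657 -0.11121131 -1.04648052]
```

View pics/w4.png

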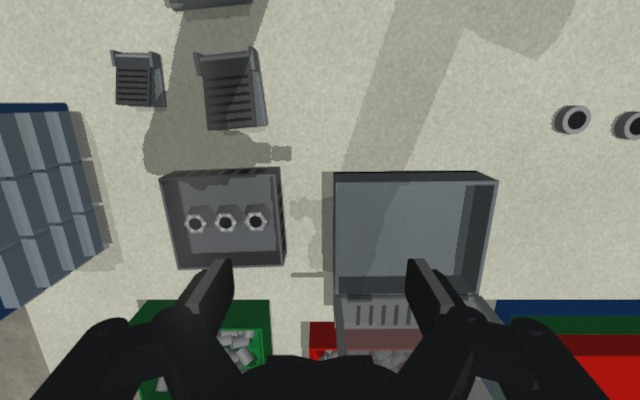

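All three couplings stand in the crate at (195,223), (226,223) and (256,221). The trough is empty and the pedal is up at (232,90). Shutting the cover, retreating and checking.

```bash
python3 - <<'E'
from h import *
if take(1.57):
    shut(); release(); line_to(bpose(0,.1)[0],feed=.1); line_to(get_position()+np.array([-.03,0,.15]),feed=.2);hold(.3)
    s,d=capture("scene");w=cloud(get_calibration("scene"),d).reshape(-1,3)
    m=(w[:,0]>.5)&(w[:,0]<.66)&(abs(w[:,1]+.015)<.09)&(w[:,2]>.04);k=w[m];print("cover",len(k),np.polyfit(k[:,0],k[:,2],1),k[:,2].mean())
    cv2.imwrite("pics/s5.png",s);print(get_clock(),get_contact_force())
E
```

```text
bar 0.009933279870700692 [1.5703 0.2502] [ 1.2 -0.9  0.8]
1.2 [1.1997 0.2512] [-0.4 -0.2  8. ] 0.009798028294836468
0.8 [0.7992 0.2503] [-1.9 -0.4  6. ] 0.010107010681738747
0.5 [0.5005 0.2499] [ 0.7 -2.8  2.7] 0.009945324953052545
0.25 [0.251  0.2496] [ 6.1 -5.3 -0.5] 0.00974589209589903
0.08 [0.0778 0.2502] [ 3.1 -5.   0.4] 0.009934444202023237
stop True [-0.0108  0.25  ] [-5.3  0.4  5.5] 148.075
cover 5274 [9.20690887e-05 7.78781471e-02] 0.07793195913781335
151.225 [ 0.60142032 -0.00599017  0.17995155]
```

View pics/s5.png

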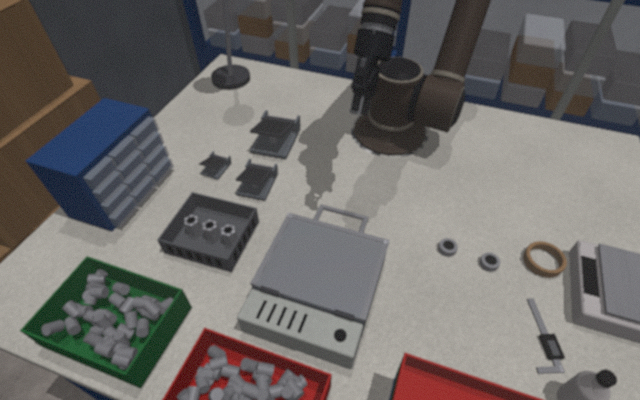

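The final view shows the cover shut, three couplings in the crate at (190-228, 225), both collars on the bench at (447,246) and (489,261), and the arm clear.

```bash
python3 -c "
from station import *
print(job_done())"
```

```text
the job is handed in; nothing more can be done
None
```

I handed the job in at about 151 s: all three couplings were demagnetised and are now in the crate, with the cover shut, the pedal up and both collars left on the bench. The station returned no verdict.

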